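# Seat the star in the rocking boat and check that it rocks

## Task

Stand the star award that has the tapered foot in the tapered cup of the wooden rocking boat and press it straight down with a firm 10 to 20 N for a moment (never over 30 N), so that it passes the stiff spot and sits fully home. Then check that it rocks free: with the gripper, gently lean the boat and star together about ten degrees to starboard (right-hand side looking towards the pointed bow), then about ten degrees to port, never as far as the stops. Finally let go so that it stands level and still with the star upright in its cup, and leave the other award, the house and the tree alone.

Things in the scene. Friction and masses are not known exactly. Their poses are not given: they have to be found in the camera images.
- star: Loose star award to seat, 0.14-0.28 kg, 104 mm tall, standing upright. Black tapered foot: cone frustum 32 mm in diameter at the bottom, 46 mm at 36 mm height (sides 11 degrees off upright); brass collar (42 mm wide, up to 41 mm), neck 18 mm in diameter, upright brass star on top. Origin: centre of the foot's underside, z up its axis, x square to the star's flat faces, y in the star's plane.
- star_mid (a point): Middle of the brass star, on the award's axis 76 mm above its underside: where to grip. A flat round middle 31 mm across and 16 mm thick (grip it along x, its flat faces), with five points reaching 28 mm from this point in the y-z plane, one straight up. Axes as star.
- award: Bystander: the same brass star, collar and neck on a wide straight black cylinder foot 60 mm in diameter, 36 mm high; 104 mm tall. Does not fit the cup; leave it. Origin: centre of its underside, z up.
- house: Bystander: small white house 50 x 44 mm, 68 mm tall with its tiled roof. Origin: centre of the underside. Leave it.
- tree: Bystander: small green fir tree, 95 mm tall, 52 mm wide at most. Origin: centre of the underside. Leave it.
- stand: Fixed wooden boat stand: board 260 x 105 x 12 mm, a post at each end (12 mm thick, 40 mm wide, top 82 mm above the table). Origin: centre of the board's underside; x to the boat's pointed bow (away from the robot, within 30 degrees), y to port (left looking to the bow), z up. Between the posts: the boat, 84 mm wide, on a pivot along x 70 mm above the table; gunwales 5 mm above the pivot.
- socket (a point): Point of the boat (turns with it) on the axis of its tapered cup, 30 mm below the pivot, 40 mm above the table when level; axes x to the bow, y to port, z up. The cup's bore starts 0 to 18 mm above this point: different each time, not measured. The seated star's underside ends within 2.5 mm of the bore's bottom.
- cup_rim (a point): The cup's lowest possible rim: on its axis, 30 mm above socket; the real rim is 0 to 18 mm higher (unmeasured). Aluminium cup, 30 mm tall, wall 4 mm, bore 32 mm wide at the bottom, 43.7 mm at the rim. In it a tight cork pad stops the foot 3 to 8 mm (varies) above its seat; pushed with 5 to 8 N it slides down and stays, until the foot wedges on the taper and nothing moves on.
- boat (a joint): Roll angle of the boat: 0 level, positive to starboard (the star's top moves along -y of the stand), negative to port. Stops at +-0.40 rad. A spring brings it back level (about 0.7 N m/rad): pushing the seated star sideways at its middle takes about 2 N for ten degrees (0.17 rad).
Not all that is in view belongs to the job. What is shaped like the star but purple or turquoise is not meant.

How it is judged (in metres and radians):
On the way, in this order (a step that is already met when the one before it is completed fails the run):
1. the star is pressed home in the cup, upright and in line with it, with more than 10 N (x of star in the frame of socket between -0.004 and 0.004 m and y of star in the frame of socket between -0.004 and 0.004 m and z of star in the frame of socket between -0.006 and 0.021 m and angle between the z axis of star and the z axis of socket, either way round below 0.07 rad and contact force between star and stand above 10 N), for 0.2 s.
2. the boat, with the star seated, is leaned at least 7 degrees to starboard (x of star in the frame of socket between -0.004 and 0.004 m and y of star in the frame of socket between -0.004 and 0.004 m and z of star in the frame of socket between -0.006 and 0.021 m and angle between the z axis of star and the z axis of socket, either way round below 0.07 rad and value of joint boat above 0.12 rad), for 0.1 s.
3. the boat, with the star seated, is leaned at least 7 degrees to port (x of star in the frame of socket between -0.004 and 0.004 m and y of star in the frame of socket between -0.004 and 0.004 m and z of star in the frame of socket between -0.006 and 0.021 m and angle between the z axis of star and the z axis of socket, either way round below 0.07 rad and value of joint boat below -0.12 rad), for 0.1 s.
At the end, for the whole second after the job is handed in: the star stands seated in the cup (axis within 4 mm and 4 degrees of the cup's, underside no more than 21 mm above the socket point), released and at rest, the boat level within 3 degrees (x of star in the frame of socket between -0.004 and 0.004 m and y of star in the frame of socket between -0.004 and 0.004 m and z of star in the frame of socket between -0.006 and 0.021 m and angle between the z axis of star and the z axis of socket, either way round below 0.07 rad and value of joint boat between -0.05 and 0.05 rad and linear speed of star below 0.02 m/s and contact force between the fingers and star below 0.1 N and angle between star's own z axis and vertical below 0.1 rad); the robot touches nothing.
It fails at once if the star is pressed on the boat with more than 30 N (contact force between star and stand above 30 N).
It fails at once if the boat is leaned almost to its stops (more than 20 degrees) (value of joint boat above 0.35 rad or value of joint boat below -0.35 rad).
It fails at once if another piece is moved by more than 15 mm (distance of any of award, house, tree from where it was at the start of the episode above 0.015 m).
It also fails if it takes over 72 s, if anything falls off the work surface, if the arm or the gripper's body presses on something with over 40 N, if the wrist force passes 120 N, or if a joint passes its speed limit or range.

## Robot

A 7-joint arm with a two-finger parallel gripper is mounted at the origin on the work surface. World frame = base frame: x ahead of the robot, y to its left, z up, the work surface at z = 0. Lengths are in m, angles in degrees, forces in N, time in s.
With the tool pointing down it reaches from about 0.425 to 0.95 m from the base axis. Payload 16.7 kg.
Tool frame: the origin (TCP) lies midway between the tips of the shut fingers; the grasp point (between the pads) lies 19 mm behind it; z points along the fingers, y is the line along which they close (so a half turn about z gives the same grasp; the last joint's range is limited). The gripper opens to 94 mm and grips with 3 to 60 N. Pads are 16 mm wide; open, the fingers measure 119 mm over their backs; the gripper's body (75 mm by 177 mm) begins 78 mm behind the grasp point.
Start: joints at [58.7, 24.414, 4.234, 92.017, -1.954, 63.644, -3.845], TCP at [0.261, -0.623, 0.177] pointing down, gripper open.
Joint ranges: [-163.25, 163.25], [-28.42, 122.38], [-70.27, 78.77], [12.13, 141.07], [-58.53, 238.53], [9.26, 117.41], [-156.51, 156.51]. Speed limits (degrees/s): [108.29, 108.29, 136.94, 136.94, 172.46, 172.46, 172.46].

## Interface

Orientations are given as a 3x3 rotation matrix whose columns are the frame's x, y, z axes.
In Python, from bench import state, get_image, close_job gives the robot as it stands. The module is installed in compiled form; this text tells all that it offers.
- The arm moves only by the tool play_rows, never from a script. Its argument "rows" is a list of rows, each a list of 5 numbers: the shift along the tool's x, y, z in m, then the turn about the tool's z in degrees, then the gripper command: -1 is shut, 1 is fully open, values between are in proportion. A call has 1 to 10 rows; each row is the pose to reach, as a shift and turn from the pose commanded when the call began, along the tool's axes at that moment; what a row does not reach only later rows make up. A row lasts 1/10 s, in which the tool goes at most 50 mm and 8.59 degrees, less where a joint would pass 70% of its speed; a pose out of reach is approached as far as the arm can. A call with a gripper value outside its range is refused whole. The fingers move at their own pace and stop on an object; "grip_force" is the grip in N (left out, the last holds). Time passes only in rows, so rows that repeat a pose let the fingers close. It gives the time, the measured TCP pose, the force, the opening and the grip force at its end, in the units of the state.
- state(): the state, without advancing time (a new reading comes with each control period).
- get_image(name): name is "side" or "top" or "wrist"; returns a dict with "color" (384x512x3 uint8, red, green, blue), "fx", "fy", "cx", "cy" (pixels), "dist_coeffs" ([k1, k2, p1, p2, k3] as OpenCV has them; the pictures are not rectified), "R" (3x3) and "t" (3): a world point X has camera coordinates R X + t; the wrist camera has in their place "hand_eye" (4x4, takes a point from camera to tool coordinates, whose origin is the TCP and whose axes are the flange's). Camera axes: x right, y down, z forward; pixel columns grow to the right and rows downward; lengths in m; the calibration is good to about 2 mm. A picture is of the moment at which its call begins: read the wrist's pose just before it. There is no depth.
- close_job(): hands the job in; it is judged then, once.
The state is a dict: "time": time; "joint_positions": joint angles; "joint_velocities": joint speeds; "joint_torque": joint torques, N m; "position": TCP position; "orientation": TCP orientation; "ft_force": force on the tool from outside, world axes, zero at the start; "moment": the same for the moment, N m; "finger_gap": finger opening in m; "finger_force": force on a finger pad.
Only numpy, scipy, OpenCV 4.12 (cv2) and the standard library are available. Lean on these libraries where they do the work, as an engineer would, in place of code of your own. Each camera call takes 0.05 s, during which the arm holds its last target. There are 200 camera calls.

## Working session

There is one attempt and no reset: what is moved stays moved. The work goes in short steps, Python scripts to look and compute and a tool call to move; the robot and the scene stay as the last step left them, time stands still between calls to the robot, and variables do not carry over. Pictures are saved under pics/ and viewed, at most 10 in all, crops included, and the job is handed in when it is done.

Besides the shell and the picture viewer there is one more tool, called after "Call:" as name([rows], argument=value, ...), one row to a line, values as JSON. play_rows: Moves the arm, as the interface text tells. Its arguments: {"type":"object","properties":{"rows":{"type":"array","items":{"type":"array","items":{"type":"number"}}},"grip_force":{"type":"number"}},"required":["rows"]}

```bash
mkdir -p pics; cat > h.py <<'E'
import numpy as np,cv2
from bench import state,get_image
def save(n,f,box=None,s=1):
    im=get_image(n); c=im["color"][:,:,::-1]
    cv2.imwrite("pics/raw_"+f,c)
    if box: c=c[box[1]:box[3],box[0]:box[2]]
    cv2.imwrite("pics/"+f,cv2.resize(c,None,fx=s,fy=s,interpolation=cv2.INTER_CUBIC))
    return im
def K(im): return np.array([[im["fx"],0,im["cx"]],[0,im["fy"],im["cy"]],[0,0,1.]]),np.array(im["dist_coeffs"],float)
def ray(im,uv):
    k,d=K(im); p=cv2.undistortPoints(np.array([[uv]],float),k,d)[0,0]
    R=np.array(im["R"]);t=np.array(im["t"]).ravel()
    return -R.T@t, R.T@np.array([p[0],p[1],1])
def atz(im,uv,z):
    o,d=ray(im,uv); return o+d*(z-o[2])/d[2]
def tri(im1,uv1,im2,uv2):
    o,d=ray(im1,uv1);p,e=ray(im2,uv2)
    s=np.linalg.lstsq(np.c_[d,-e],p-o,rcond=None)[0]
    a,b=o+d*s[0],p+e*s[1]; return (a+b)/2,np.linalg.norm(a-b)
def proj(im,X):
    k,d=K(im); return cv2.projectPoints(np.array(X,float).reshape(-1,1,3),cv2.Rodrigues(np.array(im["R"]))[0],np.array(im["t"],float).ravel(),k,d)[0][:,0]
E
python3 - <<'E'
from h import *
import pickle
a=save("top","top.png",s=1.5);b=save("side","side.png",s=1.5)
pickle.dump((a,b),open("im.pkl","wb"))
for i in(a,b): print(-np.array(i["R"]).T@np.array(i["t"]).ravel())
print(state())
E
```

```text
[0.27357268 0.02183066 1.39517945]
[-0.32303944  0.7844757   0.75641495]
{'time': 0.1, 'joint_positions': array([58.6985543 , 24.44472112,  4.2325732 , 92.04716566, -1.95160766,
       63.64507758, -3.84597213]), 'joint_velocities': array([ 0.00938307, -0.14016433, -0.03061309, -0.19401193,  0.0538993 ,
       -0.00417086, -0.01106921]), 'joint_torque': array([ 7.14647700e-03, -9.37467241e+01,  3.67581993e+00, -4.55039477e+01,
       -4.86599130e-02,  1.68536534e-02,  1.33091594e-04]), 'position': array([ 0.26065992, -0.62218144,  0.17617278]), 'orientation': array([[ 9.22319158e-01,  3.86428614e-01, -5.44441085e-04],
       [ 3.86428980e-01, -9.22318632e-01,  9.91887773e-04],
       [-1.18854339e-04, -1.12522491e-03, -9.99999360e-01]]), 'ft_force': array([-0.6616594 ,  0.2502087 ,  0.64960553]), 'moment': array([ 0.01147012, -0.03785655,  0.00487068]), 'finger_force': 0.0, 'finger_gap': 0.09374906133783674}
```

View pics/top.png

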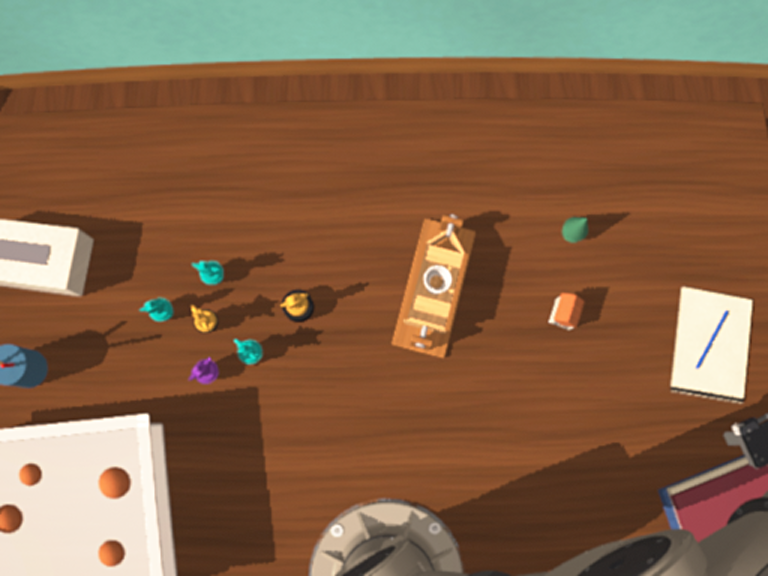

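View pics/side.png

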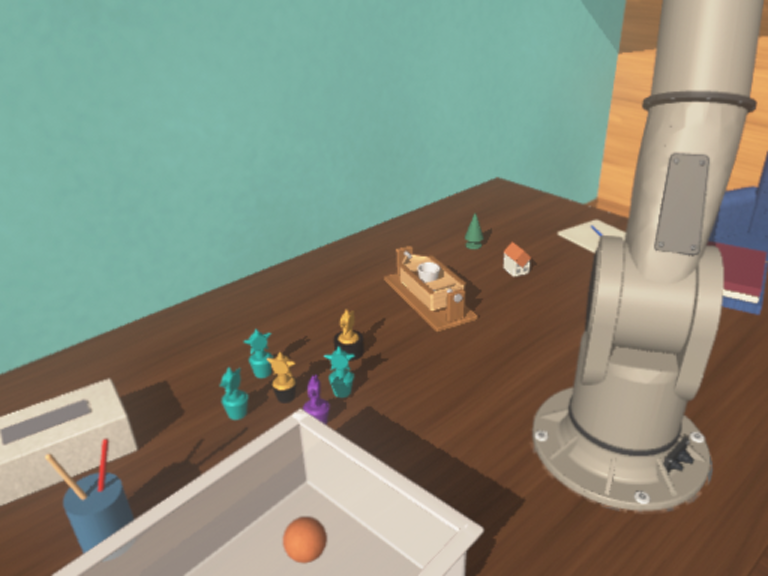

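Two brass candidates show up in both views (pixels in the 1.5x pictures). One is at top (204,319), side (283,377), with a narrow black foot. The other is at top (297,305), side (348,333), with a wide black foot, so it is the bystander award. The first fits the star, and one enlarged composite will confirm it and give me the stand.

```bash
python3 - <<'E'
import cv2,numpy as np
a=cv2.imread("pics/raw_top.png");b=cv2.imread("pics/raw_side.png")
r=lambda c,w,h:cv2.resize(c,(w,h),interpolation=cv2.INTER_CUBIC)
# top: star 110-170 x190-230 ; side star 140-240? ; stand
p1=r(a[190:240,110:160],400,400) # 8x
p2=r(b[225:275,165:215],400,400) # 8x
cv2.imwrite("pics/c1.png",np.hstack([p1,p2]))
p3=r(a[140:240,255:325],420,600) #6x
p4=r(b[160:222,254:320],330,310) #5x
c=np.zeros((600,750,3),np.uint8);c[:,:420]=p3;c[:310,420:]=p4
cv2.imwrite("pics/c2.png",c)
E
```

```text
(no output)
```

View pics/c1.png

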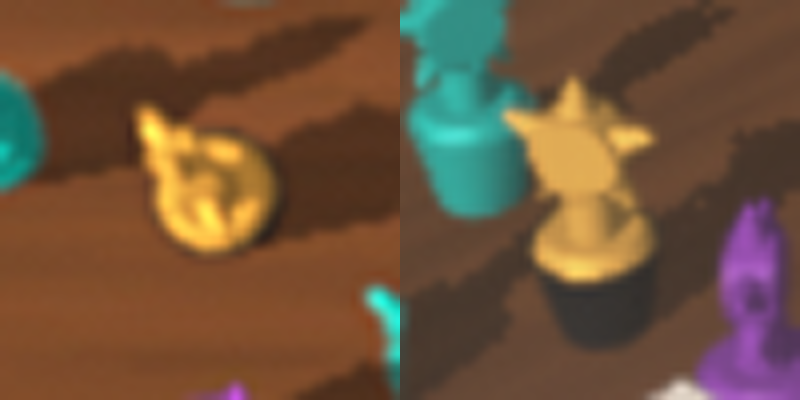

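View pics/c2.png

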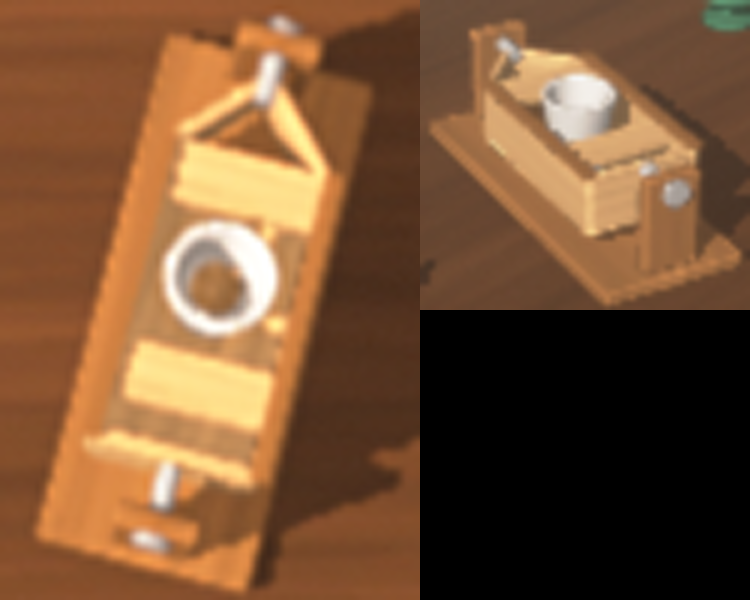

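The crops confirm the star: the left-hand figure has a brass star and collar on a narrow black foot that tapers downward. The second crop shows the stand, with the cup rim centred at (220,278) in the top crop and about (580,97) in the side crop. The bow points up in the image.

```bash
python3 - <<'E'
from h import *
import pickle
a,b=pickle.load(open("im.pkl","rb"))
T1=lambda x,y:(x/8+109.5,y/8+189.5); S1=lambda x,y:((x-400)/8+164.5,y/8+224.5)
T2=lambda x,y:(x/6+254.5,y/6+139.5); S2=lambda x,y:((x-420)/5+253.5,y/5+159.5)
print("collar top z.039",atz(a,T1(215,193),.039))
print("collar side z.039",atz(b,S1(595,245),.039))
print("rim",tri(a,T2(220,278),b,S2(580,97)))
print("bow post top pin",tri(a,T2(268,80),b,S2(508,47)))
B=[atz(a,T2(*p),.012) for p in[(170,35),(372,85),(38,537),(248,590)]];print(np.array(B))
f=(B[0]+B[1])/2;r=(B[2]+B[3])/2;c=(f+r)/2
print("board centre",c,"yaw",np.degrees(np.arctan2(*(f-r)[[1,0]])),np.linalg.norm(f-r),np.linalg.norm(B[0]-B[1]))
p=atz(a,T2(268,80),.07);q=atz(a,T2(163,485),.07);print("pins",p,q,np.degrees(np.arctan2(*(p-q)[[1,0]])))
# star yaw hypotheses
ce=atz(a,T1(215,193),.039)
for yaw in range(0,180,30):
    y=np.array([-np.sin(np.radians(yaw)),np.cos(np.radians(yaw))])
    P=[[*(ce[:2]+y*.028*np.cos(t)),.076+.028*np.sin(t)] for t in np.radians([90,18,162])]
    print(yaw,((proj(a,P)-[109.5,189.5])*8).round().tolist(),((proj(b,P)-[164.5,224.5])*8+[400,0]).round().tolist())
for n,uv in dict(award=(297/1.5,305/1.5),).items(): print(n,atz(a,uv,.038))
E
```

```text
collar top z.039 [0.48342771 0.33646228 0.039     ]
collar side z.039 [0.48116356 0.33712866 0.039     ]
rim (array([ 0.54563144, -0.10289782,  0.08247459]), np.float64(0.0009911244355319902))
bow post top pin (array([ 0.64244825, -0.1291991 ,  0.07580287]), np.float64(0.0007498086934583228))
[[ 0.68390463 -0.0891035   0.012     ]
 [ 0.65658683 -0.1882589   0.012     ]
 [ 0.43588779 -0.01751643  0.012     ]
 [ 0.40821707 -0.11726591  0.012     ]]
board centre [ 0.54614908 -0.10303619  0.012     ] yaw -16.025967243861466 0.2582289397737819 0.10284967249274135
pins [ 0.64378365 -0.13011211  0.07      ] [ 0.45190391 -0.07398211  0.07      ] -16.30562215258147
0 [[172.0, 165.0], [109.0, 175.0], [261.0, 172.0]] [[571.0, 87.0], [510.0, 168.0], [643.0, 101.0]]
30 [[172.0, 165.0], [119.0, 213.0], [252.0, 134.0]] [[571.0, 87.0], [542.0, 181.0], [612.0, 89.0]]
60 [[172.0, 165.0], [146.0, 240.0], [224.0, 107.0]] [[571.0, 87.0], [583.0, 182.0], [573.0, 88.0]]
90 [[172.0, 165.0], [184.0, 250.0], [187.0, 97.0]] [[571.0, 87.0], [623.0, 169.0], [534.0, 100.0]]
120 [[172.0, 165.0], [222.0, 239.0], [149.0, 108.0]] [[571.0, 87.0], [650.0, 147.0], [507.0, 121.0]]
150 [[172.0, 165.0], [250.0, 210.0], [120.0, 136.0]] [[571.0, 87.0], [657.0, 122.0], [498.0, 146.0]]
award [0.50981494 0.1600835  0.038     ]
```

```bash
cat >> h.py <<'E'
def rel(P,s=None):
    s=s or state(); return (np.array(s["orientation"]).T@(np.array(P)-s["position"])).round(4)
def yaw(s=None):
    s=s or state(); o=np.array(s["orientation"]); return np.degrees(np.arctan2(o[1,1],o[0,1]))
E
python3 - <<'E'
from h import *
print(rel([.53,-.2,.3]),rel([.47,.336,.27]),yaw()); w=get_image("wrist");print(w["hand_eye"],w["fx"])
E
```

```text
[ 0.4115 -0.2854 -0.1236] [ 0.5633 -0.803  -0.093 ] -67.2675257359885
[[ 4.46163452e-04 -9.71704828e-01 -2.36198068e-01  6.65435610e-02]
 [ 9.99999080e-01  7.36064503e-04 -1.13918963e-03  7.56517561e-04]
 [ 1.28081308e-03 -2.36197343e-01  9.71704263e-01 -2.06717158e-01]
 [ 0.00000000e+00  0.00000000e+00  0.00000000e+00  1.00000000e+00]] 321.1432604482964
```

Call:
play_rows([
  [0, 0, -0.05, 0, 1],
  [0.05, -0.03, -0.09, 0, 1],
  [0.09, -0.06, -0.12, 0, 1],
  [0.13, -0.09, -0.12, 0, 1],
  [0.17, -0.118, -0.12, 0, 1],
  [0.21, -0.146, -0.12, 0, 1],
  [0.25, -0.173, -0.12, 0, 1],
  [0.29, -0.2, -0.12, 0, 1],
  [0.33, -0.23, -0.12, 0, 1],
  [0.37, -0.257, -0.12, 0, 1],
])

```text
time: 1.15
position: [0.4936, -0.2559, 0.2969]
orientation: [[0.922, 0.386, 0.0], [0.386, -0.922, -0.0], [0.0, 0.0, -1.0]]
ft_force: [1.2, 0.2, -0.1]
finger_gap: 0.0939
finger_force: 0.0
```

Call:
play_rows([
  [0.02, -0.045, 0, 0, 1],
  [0.04, -0.09, 0, 0, 1],
  [0.06, -0.135, 0, 0, 1],
  [0.08, -0.18, 0, 0, 1],
  [0.1, -0.225, 0, 0, 1],
  [0.12, -0.27, 0, 0, 1],
  [0.135, -0.315, 0, 0, 1],
  [0.15, -0.36, 0, -2, 1],
  [0.165, -0.405, 0, -5, 1],
  [0.18, -0.45, 0, -7, 1],
])

```text
time: 2.15
position: [0.4846, 0.2285, 0.2969]
orientation: [[0.867, 0.498, 0.0], [0.498, -0.867, -0.0], [0.0, 0.0, -1.0]]
ft_force: [0.9, -0.4, 0.4]
finger_gap: 0.094
finger_force: 0.0
```

```bash
python3 - <<'E'
from h import *
s=state();print(s["time"],s["position"],yaw(),rel([.482,.3365,.27]),s["joint_positions"].round(1))
E
```

```text
2.15 [0.48460278 0.22853884 0.29689646] -60.164782463053825 [ 0.0514 -0.095   0.0269] [ -2.    8.6 -33.6  99.2   5.   73.7 -96.9]
```

Call:
play_rows([
  [0.025, -0.045, 0.01, 0, 1],
  [0.05, -0.09, 0.025, 0, 0.3],
  [0.051, -0.095, 0.027, 0, 0.1],
  [0.051, -0.095, 0.027, 0, 0.1],
  [0.051, -0.095, 0.027, 0, 0.1],
])

```text
time: 2.65
position: [0.4826, 0.3337, 0.2698]
orientation: [[0.869, 0.496, -0.0], [0.496, -0.869, -0.001], [-0.0, 0.0, -1.0]]
ft_force: [0.4, 0.2, 0.8]
finger_gap: 0.0655
finger_force: 0.0
```

```bash
cat >> h.py <<'E'
def wrist(f,s=2):
    st=state(); im=save("wrist",f,s=s); T=np.eye(4);T[:3,:3]=st["orientation"];T[:3,3]=st["position"]
    M=np.linalg.inv(T@np.array(im["hand_eye"])); im["R"]=M[:3,:3];im["t"]=M[:3,3]; return im
E
python3 - <<'E'
from h import *
import pickle
im=wrist("w1.png",1.5);pickle.dump(im,open("w1.pkl","wb"));s=state();print(s["position"],s["finger_gap"])
c=np.array([.482,.3365])
for yw in(110,120,130):
    y=np.array([-np.sin(np.radians(yw)),np.cos(np.radians(yw))])
    P=[[*(c+y*.028*np.cos(t)),.076+.028*np.sin(t)] for t in np.radians([90,18,162])]
    print(yw,((proj(im,P)+.5)*1.5).round().tolist())
E
```

```text
[0.48296578 0.33317189 0.27008754] 0.061447517612478915
110 [[374.0, 266.0], [369.0, 293.0], [380.0, 230.0]]
120 [[374.0, 266.0], [375.0, 293.0], [374.0, 229.0]]
130 [[374.0, 266.0], [380.0, 293.0], [369.0, 230.0]]
```

View pics/w1.png

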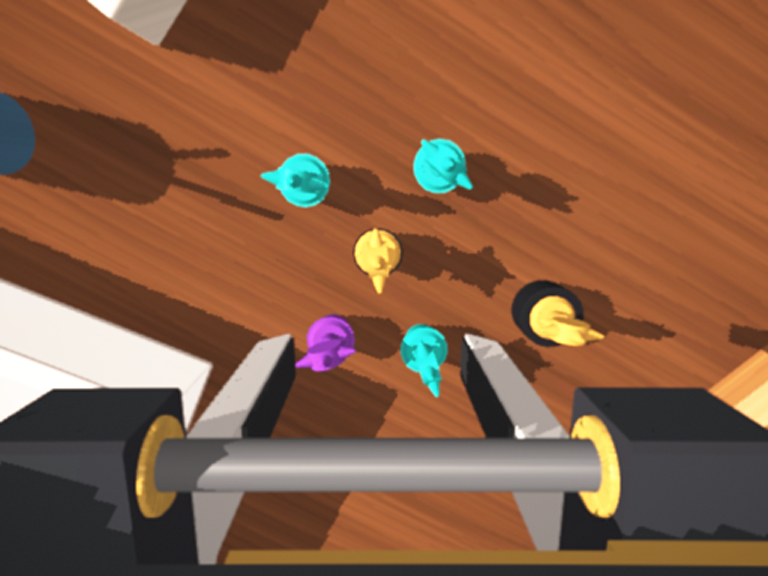

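The wrist view shows the star edge-on, with points at (378,230) and (379,291) and the collar centred near (378,252). So the flat faces are square to the tool y axis. The path for the fingers on the left and right is clear.

```bash
python3 - <<'E'
from h import *
import pickle
im=pickle.load(open("w1.pkl","rb"));g=lambda x,y:(x/1.5-.5,y/1.5-.5)
c=cv2.imread("pics/raw_w1.png")[140:205,225:280];h=cv2.cvtColor(c,cv2.COLOR_BGR2HSV)
m=(cv2.inRange(h,(15,90,100),(35,255,255)))
ys,xs=np.nonzero(m);xs=xs+225;ys=ys+140
print("brass bbox*1.5",xs.min()*1.5,xs.max()*1.5,ys.min()*1.5,ys.max()*1.5)
print("collar",atz(im,g(377.5,251.5),.039))
A=atz(im,g(378,230),.0847);B=atz(im,g(379,292),.0847)
print(A,B,(A+B)/2,np.linalg.norm(A-B),np.degrees(np.arctan2(*(A-B)[[1,0]]))+90)
for X in ([*((A+B)/2)[:2],.057],[.483,.335,.057]): print(rel(X),yaw())
E
```

```text
brass bbox*1.5 354.0 399.0 228.0 292.5
collar [0.48489808 0.33538707 0.039     ]
[0.50612418 0.34693048 0.0847    ] [0.46180282 0.32065882 0.0847    ] [0.4839635  0.33379465 0.0847    ] 0.05152264837313885 120.65751911865271
[ 1.100e-03 -2.000e-04  2.131e-01] -60.36052698926967
[ 0.0009 -0.0017  0.2131] -60.36052698926967
```

Call:
play_rows([
  [0.001, -0.001, 0.04, 0, 0.1],
  [0.001, -0.001, 0.08, 0, 0.1],
  [0.001, -0.001, 0.12, 0, 0.1],
  [0.001, -0.001, 0.15, 0, 0.1],
  [0.001, -0.001, 0.18, 0, 0.1],
  [0.001, -0.001, 0.2, 0, 0.1],
  [0.001, -0.001, 0.213, 0, 0.1],
  [0.001, -0.001, 0.213, 0, 0.1],
])

```text
time: 3.5
position: [0.4828, 0.3344, 0.056]
orientation: [[0.869, 0.495, -0.001], [0.495, -0.869, -0.001], [-0.001, 0.001, -1.0]]
ft_force: [0.5, 0.2, 0.3]
finger_gap: 0.052
finger_force: 0.0
```

Call:
play_rows([
  [0, 0, 0, 0, -0.3],
  [0, 0, 0, 0, -0.5],
  [0, 0, 0, 0, -0.8],
  [0, 0, 0, 0, -1],
  [0, 0, 0, 0, -1],
  [0, 0, 0, 0, -1],
  [0, 0, 0, 0, -1],
  [0, 0, 0, 0, -1],
], grip_force=50)

```text
time: 4.3
position: [0.483, 0.3361, 0.0572]
orientation: [[0.868, 0.496, 0.001], [0.496, -0.868, 0.0], [0.001, 0.0, -1.0]]
ft_force: [-0.5, -1.2, 6.2]
finger_gap: 0.0152
finger_force: 49.6
```

```bash
python3 - <<'E'
from h import *
s=state();print(s["position"],yaw(),s["finger_gap"],s["finger_force"],s["ft_force"])
w=wrist("w2.png",1.5)
E
```

```text
[0.4829876  0.33612294 0.05717151] -60.26979159096409 0.015206606991075552 49.61491726964596 [-0.45599797 -1.1961516   6.17183834]
```

View pics/w2.png

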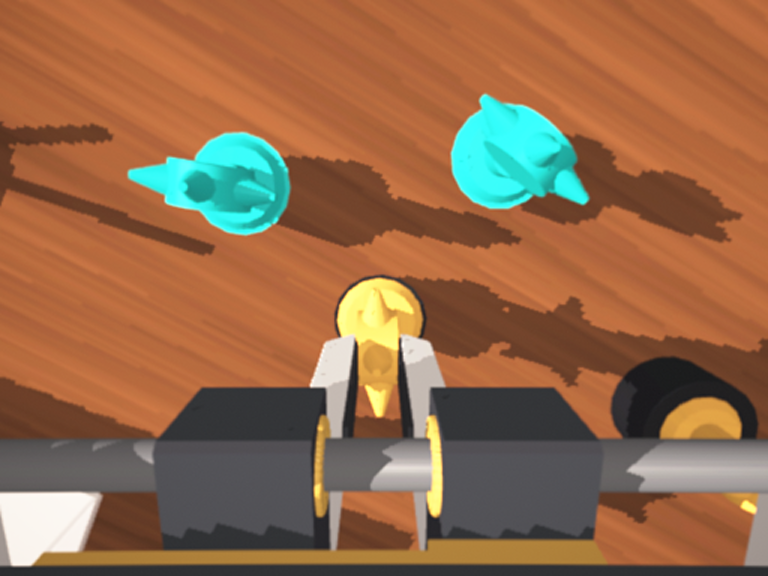

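The star is held between the pads. Its outer foot ring spans columns 335 to 425 with its top edge at row 277, and the star's far point is at (377,292) and its near point at (377,415). From these I get the star's offset in the tool.

```bash
python3 - <<'E'
from h import *
s=state();im=get_image("wrist");T=np.eye(4);T[:3,:3]=s["orientation"];T[:3,3]=s["position"]
M=np.linalg.inv(T@np.array(im["hand_eye"]));im["R"]=M[:3,:3];im["t"]=M[:3,3]
def tool(p): return (T@np.r_[p,1])[:3]
th=np.radians(np.arange(0,360,5))
for dx in(-.003,0,.003):
    P=[tool([dx+.023*np.cos(t),.023*np.sin(t),.057-.036]) for t in th]
    q=(proj(im,P)+.5)*1.5
    tips=(proj(im,[tool([dx+e,0,.057-.0847]) for e in(.0266,-.0266)])+.5)*1.5
    print(dx,q[:,0].min(),q[:,0].max(),q[:,1].min(),tips.tolist(),(proj(im,[tool([dx,0,.057-.104])])+.5)*1.5)
sx,sy=.5456,-.103
R=-16.2
print("over cup",rel([.5456,-.103,.30]),yaw(),"turn opts",R+90-180, R)
E
```

```text
-0.003 330.79985441404733 424.0452084434245 279.1402664224335 [[377.09935016444336, 295.3981689967206], [377.0994778579908, 422.255394497909]] [[376.92513241 380.66497904]]
0 330.6622051942471 424.18475120412785 273.02021487420484 [[377.0992895364111, 287.73359431206944], [377.09951244498507, 415.52358856679655]] [[376.92442817 372.78574095]]
0.003 330.523553361152 424.32530352733886 266.8623124820748 [[377.09922232735835, 280.009408993198], [377.09954260978157, 408.74474547869323]] [[376.92371052 364.84251751]]
over cup [-0.1632  0.4124 -0.2429] -60.27234675585614 turn opts -106.2 -16.2
```

Call:
play_rows([
  [0, 0, -0.02, 0, -1],
  [0, 0, -0.05, 0, -1],
  [0, 0, -0.09, 0, -1],
  [0, 0, -0.13, 0, -1],
  [-0.005, 0.012, -0.165, 0, -1],
  [-0.015, 0.037, -0.19, 0, -1],
  [-0.027, 0.07, -0.2, 0, -1],
  [-0.04, 0.105, -0.2, 5, -1],
  [-0.055, 0.14, -0.2, 12, -1],
  [-0.07, 0.178, -0.2, 19, -1],
])

```text
time: 5.4
position: [0.5098, 0.1454, 0.2567]
orientation: [[0.983, 0.182, -0.0], [0.182, -0.983, 0.0], [-0.0, -0.0, -1.0]]
ft_force: [0.9, 0.6, -2.7]
finger_gap: 0.0152
finger_force: 49.6
```

```bash
python3 - <<'E'
from h import *
s=state();print(s["position"],yaw(),s["finger_gap"],s["finger_force"],s["ft_force"],rel([.5467,-.1033,.2]),-106.2-yaw())
E
```

```text
[0.5098399  0.14541542 0.25672709] -79.51599999220456 0.0152339739221763 49.56607587620965 [ 0.9487429   0.60900845 -2.66086323] [-0.009   0.2513  0.0567] -26.684000007795447
```

Call:
play_rows([
  [-0.001, 0.035, 0, 4, -1],
  [-0.003, 0.075, 0, 8, -1],
  [-0.004, 0.115, 0, 13, -1],
  [-0.005, 0.155, 0, 18, -1],
  [-0.007, 0.19, 0.005, 22, -1],
  [-0.008, 0.22, 0.015, 25, -1],
  [-0.009, 0.24, 0.03, 26.7, -1],
  [-0.009, 0.25, 0.05, 26.7, -1],
  [-0.009, 0.2513, 0.057, 26.7, -1],
  [-0.009, 0.2513, 0.057, 26.7, -1],
])

```text
time: 6.4
position: [0.5474, -0.101, 0.1982]
orientation: [[0.962, -0.274, -0.003], [-0.274, -0.962, 0.001], [-0.003, -0.0, -1.0]]
ft_force: [-0.2, 0.1, -1.9]
finger_gap: 0.0154
finger_force: 49.6
```

```bash
python3 - <<'E'
from h import *
import pickle
s=state();print(s["position"],yaw(),s["ft_force"],rel([.5467,-.1033,.155]),-106.2-yaw())
a=get_image("top");b=get_image("side")
r=lambda c,w,h:cv2.resize(c[:,:,::-1],(w,h),interpolation=cv2.INTER_CUBIC)
w=wrist("w3.png",1.5);pickle.dump(w,open("w3.pkl","wb"))
c=np.zeros((576,800,3),np.uint8)
c[:400,:400]=r(b["color"][130:210,245:325],400,400);c[:288,400:784]=r(w["color"],384,288)
cv2.imwrite("pics/c3.png",c)
for n,p in dict(axis_foot=[.5456,-.103,.143],rimC=[.5456,-.103,.0825],).items(): print(n,(proj(b,[p])-[244.5,129.5])*5,proj(w,[p])*.75+[400,0])
E
```

```text
[ 0.54735382 -0.101025    0.19818782] -105.90682472545183 [-0.21530429  0.1464643  -1.89032747] [0.0001 0.0024 0.0432] -0.29317527454817593
axis_foot [[204.95647491 166.5381642 ]] [[590.10846727 152.4358699 ]]
rimC [[204.41053915 246.85085786]] [[589.89725872 141.2507493 ]]
```

View pics/c3.png

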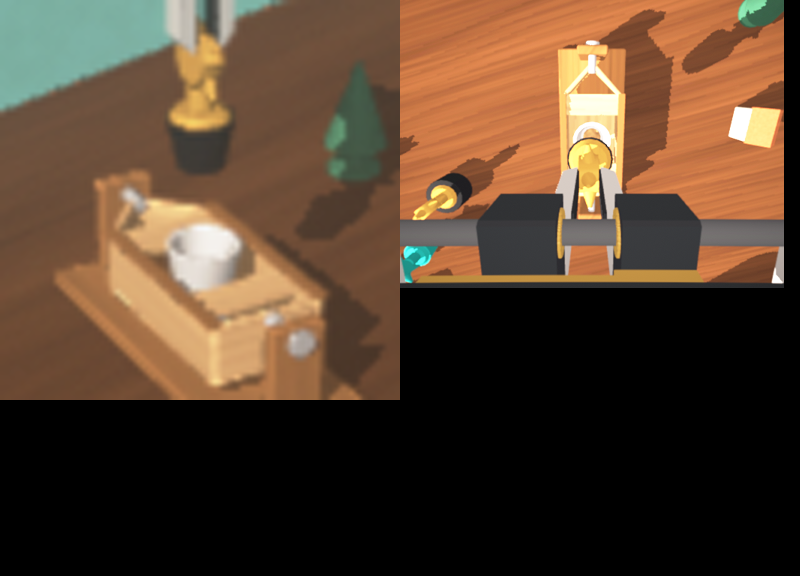

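Call:
play_rows([
  [0, 0.001, 0.015, 0.3, -1],
  [0, 0.002, 0.03, 0.3, -1],
  [0, 0.002, 0.042, 0.3, -1],
  [0, 0.002, 0.054, 0.3, -1],
  [0, 0.002, 0.06, 0.3, -1],
  [0, 0.002, 0.06, 0.3, -1],
  [0, 0.002, 0.06, 0.3, -1],
])

```text
time: 7.25
position: [0.5478, -0.1037, 0.1401]
orientation: [[0.96, -0.28, 0.0], [-0.28, -0.96, 0.0], [0.0, -0.0, -1.0]]
ft_force: [0.0, 0.6, -1.6]
finger_gap: 0.0148
finger_force: 49.6
```

```bash
python3 - <<'E'
from h import *
s=state();print(s["position"],yaw(),s["ft_force"],rel([.5467,-.1033,.125]),-106.2-yaw())
b=save("side","s4.png",box=(245,130,325,210),s=7)
for z in(.08,): print((proj(b,[[.5456,-.103,z],[.5456,-.103,.12]])-[244.5,129.5])*7)
E
```

```text
[ 0.54784791 -0.10372679  0.14012245] -106.26323208878007 [ 0.04861167  0.62820546 -1.55556521] [-0.0012 -0.0001  0.0151] 0.06323208878006881
[[286.14355277 350.13413181]
 [286.64641503 276.47120967]]
```

View pics/s4.png

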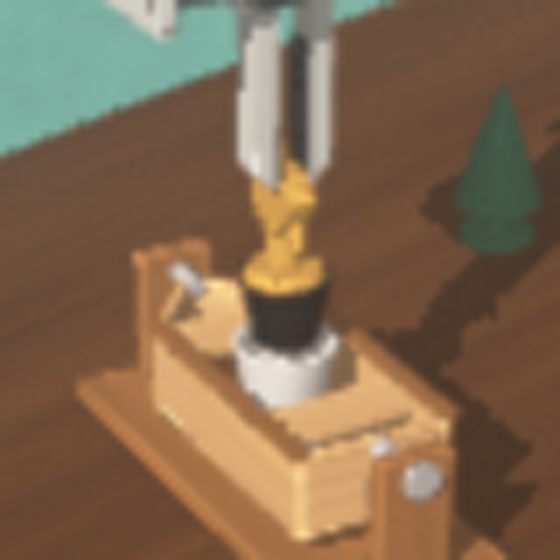

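The foot (column 286) sits centred over the cup (column 286) and is just entering it. I'll lower it slowly.

Call:
play_rows([
  [-0.001, 0, 0.004, 0, -1],
  [-0.001, 0, 0.008, 0, -1],
  [-0.001, 0, 0.012, 0, -1],
  [-0.001, 0, 0.016, 0, -1],
  [-0.001, 0, 0.018, 0, -1],
  [-0.001, 0, 0.018, 0, -1],
])

```text
time: 7.9
position: [0.5464, -0.1035, 0.1214]
orientation: [[0.96, -0.28, -0.001], [-0.28, -0.96, 0.0], [-0.001, -0.0, -1.0]]
ft_force: [-0.8, 0.5, -2.0]
finger_gap: 0.0156
finger_force: 49.6
```

Call:
play_rows([
  [0, 0, 0.001, 0, -1],
  [0, 0, 0.002, 0, -1],
  [0, 0, 0.003, 0, -1],
  [0, 0, 0.004, 0, -1],
  [0, 0, 0.005, 0, -1],
  [0, 0, 0.005, 0, -1],
])

```text
time: 8.5
position: [0.5465, -0.1035, 0.1167]
orientation: [[0.96, -0.28, -0.0], [-0.28, -0.96, 0.0], [-0.0, -0.0, -1.0]]
ft_force: [0.1, -0.3, -1.0]
finger_gap: 0.0148
finger_force: 49.6
```

Call:
play_rows([
  [0, 0, 0.001, 0, -1],
  [0, 0, 0.002, 0, -1],
  [0, 0, 0.003, 0, -1],
  [0, 0, 0.003, 0, -1],
])

```text
time: 8.9
position: [0.5469, -0.1036, 0.114]
orientation: [[0.96, -0.28, 0.001], [-0.28, -0.96, -0.0], [0.001, -0.0, -1.0]]
ft_force: [0.0, -0.3, 2.4]
finger_gap: 0.015
finger_force: 49.6
```

Call:
play_rows([
  [0, 0, 0.0005, 0, -1],
  [0, 0, 0.001, 0, -1],
  [0, 0, 0.001, 0, -1],
])

```text
time: 9.2
position: [0.547, -0.1035, 0.1131]
orientation: [[0.96, -0.28, 0.001], [-0.28, -0.96, 0.0], [0.001, -0.0, -1.0]]
ft_force: [0.5, 0.3, 4.3]
finger_gap: 0.015
finger_force: 49.6
```

Call:
play_rows([
  [0, 0, 0.0005, 0, -1],
  [0, 0, 0.001, 0, -1],
  [0, 0, 0.001, 0, -1],
])

```text
time: 9.5
position: [0.547, -0.1034, 0.1121]
orientation: [[0.96, -0.28, 0.001], [-0.28, -0.96, 0.0], [0.001, -0.0, -1.0]]
ft_force: [-0.3, 0.7, 5.1]
finger_gap: 0.0152
finger_force: 49.6
```

Call:
play_rows([
  [0, 0, 0.0005, 0, -1],
  [0, 0, 0.001, 0, -1],
  [0, 0, 0.001, 0, -1],
])

```text
time: 9.8
position: [0.547, -0.1034, 0.1111]
orientation: [[0.96, -0.28, 0.001], [-0.28, -0.96, 0.0], [0.001, -0.0, -1.0]]
ft_force: [-0.7, 0.0, 5.2]
finger_gap: 0.0147
finger_force: 49.6
```

Call:
play_rows([
  [0, 0, 0.0005, 0, -1],
  [0, 0, 0.001, 0, -1],
  [0, 0, 0.001, 0, -1],
])

```text
time: 10.1
position: [0.5471, -0.1033, 0.1103]
orientation: [[0.96, -0.28, 0.001], [-0.28, -0.96, 0.0], [0.001, -0.0, -1.0]]
ft_force: [-1.2, 1.5, 7.4]
finger_gap: 0.0152
finger_force: 49.6
```

Call:
play_rows([
  [0, 0, 0.0005, 0, -1],
  [0, 0, 0.001, 0, -1],
  [0, 0, 0.001, 0, -1],
])

```text
time: 10.4
position: [0.5474, -0.1033, 0.1099]
orientation: [[0.96, -0.28, 0.002], [-0.28, -0.96, -0.0], [0.002, -0.0, -1.0]]
ft_force: [-2.8, 1.4, 15.4]
finger_gap: 0.0147
finger_force: 49.6
```

Call:
play_rows([
  [0, 0, 0, 0, -1],
  [0, 0, 0, 0, -1],
  [0, 0, 0, 0, -1],
  [0, 0, 0, 0, -1],
])

```text
time: 10.8
position: [0.5474, -0.1034, 0.1099]
orientation: [[0.96, -0.28, 0.002], [-0.28, -0.96, -0.0], [0.002, -0.0, -1.0]]
ft_force: [-2.8, 1.6, 16.0]
finger_gap: 0.0152
finger_force: 49.6
```

Call:
play_rows([
  [0, 0, -0.0005, 0, -1],
  [0, 0, -0.001, 0, -1],
  [0, 0, -0.001, 0, -1],
])

```text
time: 11.1
position: [0.5469, -0.1034, 0.11]
orientation: [[0.96, -0.28, 0.001], [-0.28, -0.96, 0.0], [0.001, -0.0, -1.0]]
ft_force: [-0.5, 1.2, 4.8]
finger_gap: 0.0151
finger_force: 49.6
```

Call:
play_rows([
  [0, 0, 0, 0, -0.6],
  [0, 0, 0, 0, -0.4],
  [0, 0, 0, 0, -0.4],
  [0, 0, 0, 0, -0.4],
  [0, 0, 0, 0, -0.4],
  [0, 0, 0, 0, -0.4],
])

```text
time: 11.7
position: [0.5466, -0.1035, 0.1098]
orientation: [[0.96, -0.28, -0.0], [-0.28, -0.96, 0.0], [-0.0, -0.0, -1.0]]
ft_force: [0.6, -0.1, 0.3]
finger_gap: 0.0282
finger_force: 0.0
```

```bash
python3 - <<'E'
from h import *
s=state();print(s["position"],yaw(),s["ft_force"],s["finger_gap"])
b=get_image("side");w=wrist("w5.png",1)
r=lambda c,w,h:cv2.resize(c[:,:,::-1],(w,h),interpolation=cv2.INTER_CUBIC)
cv2.imwrite("pics/c5.png",np.hstack([r(b["color"][145:215,250:320],400,400),r(w["color"][170:330,170:330],400,400)]))
E
```

```text
[ 0.54659408 -0.1035366   0.10975136] -106.27121601151832 [ 0.55631085 -0.07151422  0.27244637] 0.028222469998880718
```

View pics/c5.png

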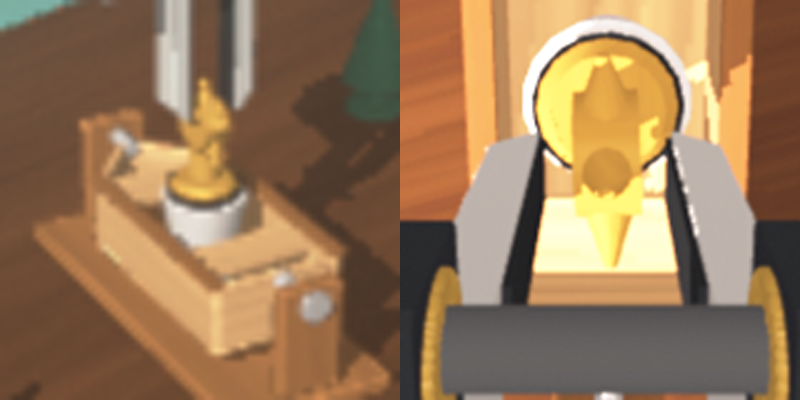

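The star is seated: its collar sits just above the cup rim, it is upright, and the pads are clear on both sides. Next I raise the tool by 12 mm and lean the boat to starboard, which is tool +y.

Call:
play_rows([
  [0, 0, -0.006, 0, -0.4],
  [0, 0, -0.012, 0, -0.4],
  [0, 0.002, -0.012, 0, -0.4],
  [0, 0.004, -0.012, 0, -0.4],
  [0, 0.0055, -0.012, 0, -0.4],
  [0, 0.007, -0.012, 0, -0.4],
  [0, 0.0085, -0.012, 0, -0.4],
  [0, 0.01, -0.012, 0, -0.4],
  [0, 0.0115, -0.012, 0, -0.4],
  [0, 0.0115, -0.012, 0, -0.4],
])

```text
time: 12.8
position: [0.5433, -0.1148, 0.1218]
orientation: [[0.96, -0.28, -0.0], [-0.28, -0.96, 0.0], [-0.0, 0.0, -1.0]]
ft_force: [-0.0, -0.2, -0.6]
finger_gap: 0.0282
finger_force: 0.0
```

Call:
play_rows([
  [0, 0.001, 0, 0, -0.4],
  [0, 0.002, 0, 0, -0.4],
  [0, 0.003, 0, 0, -0.4],
  [0, 0.004, 0, 0, -0.4],
  [0, 0.004, 0, 0, -0.4],
  [0, 0.004, 0, 0, -0.4],
])

```text
time: 13.4
position: [0.5423, -0.1184, 0.1218]
orientation: [[0.96, -0.28, 0.0], [-0.28, -0.96, 0.0], [0.0, -0.0, -1.0]]
ft_force: [-0.1, -0.0, -0.1]
finger_gap: 0.0282
finger_force: 0.2
```

```bash
python3 - <<'E'
from h import *
s=state();print(s["position"],yaw(),s["ft_force"],s["finger_gap"],s["finger_force"])
a=get_image("top");b=get_image("side");w=wrist("w6.png",1)
r=lambda c,w,h:cv2.resize(c[:,:,::-1],(w,h),interpolation=cv2.INTER_CUBIC)
cv2.imwrite("pics/c6.png",np.hstack([r(b["color"][145:215,250:320],400,400),r(w["color"][170:330,170:330],400,400)]))
E
```

```text
[ 0.54229517 -0.11839941  0.12179241] -106.2737501339829 [-0.10766253 -0.0179037  -0.0807067 ] 0.02816647140021841 0.20816984128032345
```

View pics/c6.png

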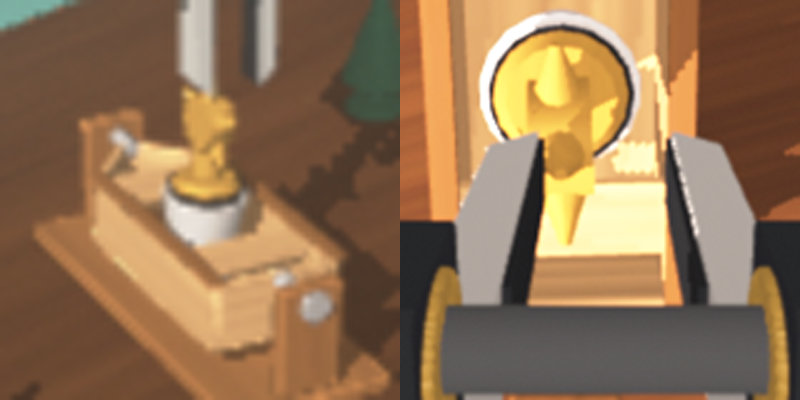

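```bash
cat >> h.py <<'E'
def lean(im,th,c=(.5457,-.1032),psi=-16.2,zb=.0529):
    x=np.array([np.cos(np.radians(psi)),np.sin(np.radians(psi)),0]);y=np.array([-x[1],x[0],0]);z=np.array([0,0,1.])
    t=np.radians(th);a=np.array([*c,.07]);zz=z*np.cos(t)-y*np.sin(t)
    P=[a+zz*(zb-.07+h)+x*d for d,h in((.0266,.0847),(0,.104),(-.0266,.0847),(.022,.041))]
    return ((proj(im,P)-[169.5,169.5])*2.5+[400,0]).round().astype(int).tolist()
E
python3 - <<'E'
from h import *
im=wrist("w7.png",1)
for th in(0,4,8,12):print(th,lean(im,th))
E
```

```text
0 [[536, 51], [531, 183], [540, 252], [548, 34]]
4 [[555, 51], [557, 183], [558, 251], [554, 34]]
8 [[574, 50], [584, 182], [576, 250], [560, 34]]
12 [[593, 49], [610, 180], [594, 249], [565, 34]]
```

The star leans about 5.5° now (far point (558,47), near point (568,243)). I'll add 4 mm.

Call:
play_rows([
  [0, 0.001, 0, 0, -0.4],
  [0, 0.002, 0, 0, -0.4],
  [0, 0.003, 0, 0, -0.4],
  [0, 0.004, 0, 0, -0.4],
  [0, 0.004, 0, 0, -0.4],
  [0, 0.004, 0, 0, -0.4],
  [0, 0.004, 0, 0, -0.4],
])

```text
time: 14.3
position: [0.5412, -0.1222, 0.1218]
orientation: [[0.96, -0.28, 0.0], [-0.28, -0.96, 0.0], [-0.0, -0.0, -1.0]]
ft_force: [1.8, 0.4, 0.1]
finger_gap: 0.0283
finger_force: 0.4
```

```bash
python3 - <<'E'
from h import *
s=state();print(s["position"],s["ft_force"],s["finger_gap"],s["finger_force"])
im=wrist("w8.png",1);b=get_image("side")
for th in(4,8,12,16):print(th,lean(im,th))
r=lambda c,w,h:cv2.resize(c[:,:,::-1],(w,h),interpolation=cv2.INTER_CUBIC)
cv2.imwrite("pics/c8.png",np.hstack([r(b["color"][145:215,250:320],400,400),r(im["color"][170:330,170:330],400,400)]))
E
```

```text
[ 0.54117816 -0.12216774  0.12177711] [1.81382456 0.4154981  0.12132645] 0.028314355556687577 0.361811102120555
4 [[539, 50], [540, 183], [543, 251], [541, 34]]
8 [[558, 50], [567, 181], [561, 250], [546, 34]]
12 [[577, 49], [593, 180], [579, 249], [552, 34]]
16 [[596, 48], [618, 177], [597, 247], [557, 34]]
```

View pics/c8.png

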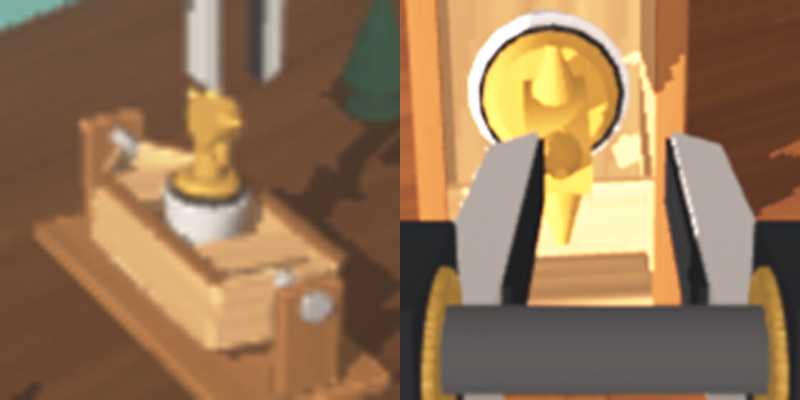

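```bash
python3 - <<'E'
from h import *
s=state();im=get_image("wrist")
def cam(pos,ya=-106.27):
    a=np.radians(ya);R=np.array([[-np.sin(a),np.cos(a),0],[np.cos(a),np.sin(a),0],[0,0,-1]])
    T=np.eye(4);T[:3,:3]=R;T[:3,3]=pos;M=np.linalg.inv(T@np.array(im["hand_eye"]));i=dict(im);i["R"]=M[:3,:3];i["t"]=M[:3,3];return i
i=cam([.5466,-.1035,.1098])
for th in(-4,0,4):print(th,lean(i,th))
E
```

```text
-4 [[578, 62], [570, 203], [580, 274], [594, 43]]
0 [[599, 62], [598, 204], [599, 274], [600, 43]]
4 [[619, 62], [627, 203], [618, 274], [606, 43]]
```

```bash
cat > f.py <<'E'
from h import *
F=[];G=[]
for i in range(10):
    get_image("side"); s=state(); F.append(np.array(s["orientation"]).T@s["ft_force"]);G.append(s["finger_force"])
print("tool force",np.mean(F,0).round(2),np.std(F,0).round(2),"finger",np.mean(G).round(2),s["time"],s["position"])
E
python3 f.py
```

```text
tool force [-0.19 -1.09  0.23] [0.48 0.32 0.47] finger 0.39 14.95 [ 0.54117802 -0.12222266  0.12180699]
```

Call:
play_rows([
  [0, 0.001, 0, 0, -0.4],
  [0, 0.002, 0, 0, -0.4],
  [0, 0.003, 0, 0, -0.4],
  [0, 0.003, 0, 0, -0.4],
  [0, 0.003, 0, 0, -0.4],
])

```text
time: 15.45
position: [0.5403, -0.1251, 0.1218]
orientation: [[0.96, -0.28, -0.0], [-0.28, -0.96, 0.0], [-0.0, -0.0, -1.0]]
ft_force: [0.2, 0.6, -0.3]
finger_gap: 0.0283
finger_force: 0.5
```

```bash
python3 f.py; python3 - <<'E'
from h import *
wrist("w9.png",1)
for n in("w5","w6","w8","w9"):
    c=cv2.imread(f"pics/raw_{n}.png");h=cv2.cvtColor(c,cv2.COLOR_BGR2HSV)
    m=cv2.inRange(h,(15,110,60),(35,255,255))
    # near side point rows 246..266
    o=[]
    for v in range(244,272,4):
        u=np.nonzero(m[v,222:262])[0]; o.append((v,(u.min()+222,u.max()+222) if len(u) else None))
    print(n,o)
E
```

```text
tool force [-0.07 -1.39  0.21] [0.42 0.41 0.61] finger 0.49 15.95 [ 0.54033277 -0.12511776  0.12179818]
w5 [(244, (np.int64(229), np.int64(261))), (248, (np.int64(229), np.int64(261))), (252, (np.int64(240), np.int64(261))), (256, (np.int64(244), np.int64(261))), (260, (np.int64(226), np.int64(261))), (264, (np.int64(225), np.int64(260))), (268, (np.int64(253), np.int64(258)))]
w6 [(244, (np.int64(227), np.int64(246))), (248, (np.int64(228), np.int64(244))), (252, (np.int64(227), np.int64(242))), (256, (np.int64(230), np.int64(241))), (260, (np.int64(226), np.int64(240))), (264, (np.int64(233), np.int64(239))), (268, None)]
w8 [(244, (np.int64(227), np.int64(246))), (248, (np.int64(228), np.int64(242))), (252, (np.int64(227), np.int64(241))), (256, (np.int64(227), np.int64(240))), (260, (np.int64(226), np.int64(239))), (264, (np.int64(232), np.int64(238))), (268, None)]
w9 [(244, (np.int64(227), np.int64(245))), (248, (np.int64(227), np.int64(241))), (252, (np.int64(227), np.int64(240))), (256, (np.int64(226), np.int64(239))), (260, (np.int64(230), np.int64(238))), (264, (np.int64(231), np.int64(237))), (268, None)]
```

Image displacement and averaged force agree on about 7° at present. I'll add 3.5 mm to reach about 10°.

Call:
play_rows([
  [0, 0.001, 0, 0, -0.4],
  [0, 0.002, 0, 0, -0.4],
  [0, 0.003, 0, 0, -0.4],
  [0, 0.0035, 0, 0, -0.4],
  [0, 0.0035, 0, 0, -0.4],
  [0, 0.0035, 0, 0, -0.4],
])

```text
time: 16.6
position: [0.5394, -0.1285, 0.1218]
orientation: [[0.96, -0.28, 0.0], [-0.28, -0.96, 0.0], [0.0, -0.0, -1.0]]
ft_force: [0.7, 2.0, -0.5]
finger_gap: 0.0282
finger_force: 0.6
```

```bash
python3 f.py; python3 - <<'E'
from h import *
wrist("w10.png",1);b=get_image("side")
r=lambda c,w,h:cv2.resize(c[:,:,::-1] if 0 else c,(w,h),interpolation=cv2.INTER_CUBIC)
cv2.imwrite("pics/c10.png",np.hstack([r(b["color"][145:215,250:320][:,:,::-1],400,400),r(cv2.imread("pics/raw_w10.png")[170:330,170:330],400,400)]))
E
```

```text
tool force [ 0.2  -1.55  0.34] [0.55 0.43 0.3 ] finger 0.63 17.1 [ 0.53932871 -0.12847842  0.12177934]
```

View pics/c10.png

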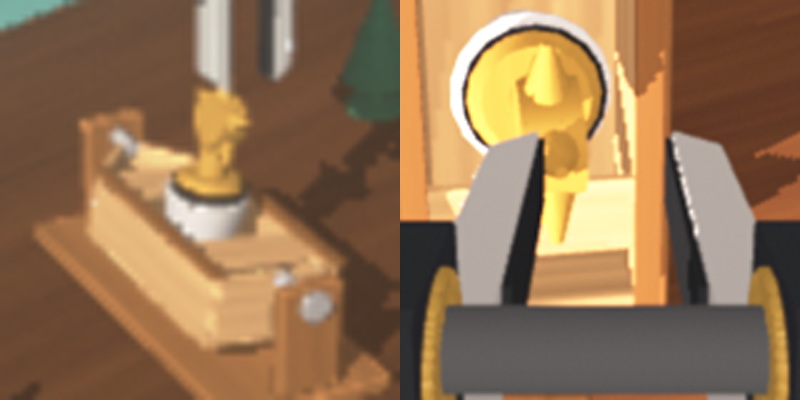

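The boat is visibly leaned to starboard. Its port gunwale rose from row 288 to 270, which is about 7 mm, and the displacement gives about 9.5°. That is the last picture I'll view, because I have gone over the 10-picture limit; from here I check by numbers. I'll ease back to level and then mirror the lean to port.

Call:
play_rows([
  [0, -0.0015, 0, 0, -0.4],
  [0, -0.003, 0, 0, -0.4],
  [0, -0.005, 0, 0, -0.4],
  [0, -0.007, 0, 0, -0.4],
  [0, -0.009, 0, 0, -0.4],
  [0, -0.011, 0, 0, -0.4],
  [0, -0.013, 0, 0, -0.4],
  [0, -0.016, 0, 0, -0.4],
  [0, -0.02, 0, 0, -0.4],
  [0, -0.026, 0, 0, -0.4],
])

```text
time: 18.2
position: [0.5466, -0.1034, 0.1217]
orientation: [[0.96, -0.281, -0.0], [-0.281, -0.96, -0.0], [-0.0, 0.0, -1.0]]
ft_force: [-0.2, 0.1, 1.2]
finger_gap: 0.0285
finger_force: 0.0
```

Call:
play_rows([
  [0, -0.003, 0, 0, -0.4],
  [0, -0.006, 0, 0, -0.4],
  [0, -0.009, 0, 0, -0.4],
  [0, -0.011, 0, 0, -0.4],
  [0, -0.013, 0, 0, -0.4],
  [0, -0.015, 0, 0, -0.4],
  [0, -0.0165, 0, 0, -0.4],
  [0, -0.018, 0, 0, -0.4],
  [0, -0.019, 0, 0, -0.4],
  [0, -0.019, 0, 0, -0.4],
])

```text
time: 19.2
position: [0.5519, -0.0852, 0.1218]
orientation: [[0.96, -0.28, -0.0], [-0.28, -0.96, 0.0], [-0.0, -0.0, -1.0]]
ft_force: [-0.5, -0.6, -0.4]
finger_gap: 0.0281
finger_force: 0.4
```

```bash
python3 f.py; cat > n.py <<'E'
from h import *
import sys
wrist(sys.argv[1]+".png",1);b=save("side","raw_"+sys.argv[1]+"s.png")
c=cv2.imread(f"pics/raw_{sys.argv[1]}.png");h=cv2.cvtColor(c,cv2.COLOR_BGR2HSV);m=cv2.inRange(h,(18,130,60),(35,255,255))
for v in range(256,272,3): print(v,np.nonzero(m[v,222:285])[0]+222)
E
python3 n.py w11
```

```text
tool force [-0.37  0.91  0.17] [0.36 0.41 0.59] finger 0.42 19.7 [ 0.55190929 -0.0853347   0.12177717]
256 [228 229 230 231 232 274 275]
259 [227 228 229 230 231 232 274 275 276]
262 [227 228 229 230 231 232 273 274 275]
265 [226 227 228 229 230 231 232 233 273 274]
268 [226 227 228 229 230 231 232 233]
271 [225 226 227 228 229 230 231 232 233]
```

Call:
play_rows([
  [0, -0.001, 0, 0, -0.4],
  [0, -0.002, 0, 0, -0.4],
  [0, -0.003, 0, 0, -0.4],
  [0, -0.004, 0, 0, -0.4],
  [0, -0.005, 0, 0, -0.4],
  [0, -0.006, 0, 0, -0.4],
  [0, -0.0065, 0, 0, -0.4],
  [0, -0.0065, 0, 0, -0.4],
  [0, -0.0065, 0, 0, -0.4],
])

```text
time: 20.7
position: [0.5538, -0.0791, 0.1218]
orientation: [[0.96, -0.28, -0.0], [-0.28, -0.96, 0.0], [-0.0, -0.0, -1.0]]
ft_force: [-1.7, -0.4, -0.1]
finger_gap: 0.0279
finger_force: 0.7
```

```bash
python3 f.py; python3 n.py w12; python3 - <<'E'
import cv2,numpy as np
# compare boat region shift level vs starboard vs port: port gunwale near stern, side camera
g=lambda f:cv2.cvtColor(cv2.imread(f),cv2.COLOR_BGR2GRAY)[145:215,250:320].astype(np.float32)
p5=cv2.cvtColor(cv2.imread("pics/c5.png")[:,:400],cv2.COLOR_BGR2GRAY);p10=cv2.cvtColor(cv2.imread("pics/c10.png")[:,:400],cv2.COLOR_BGR2GRAY)
p12=cv2.resize(cv2.cvtColor(cv2.imread("pics/raw_w12s.png"),cv2.COLOR_BGR2GRAY)[145:215,250:320],(400,400),interpolation=cv2.INTER_CUBIC)
for x in(170,185): # dark gunwale line vertical profile
    for p in(p10,p5,p12):
        print(x,p[225:345:6,x].tolist())
E
```

```text
tool force [-0.25  1.7   0.02] [0.29 0.42 0.5 ] finger 0.68 21.2 [ 0.55377108 -0.07907166  0.12180314]
256 [228 229 230 231 232 233 234 235 236 237 238 239 240 276]
259 [228 229 230 231 232 233 234 235 236 237 238 239 240 276]
262 [228 229 230 231 232 233 234 235 236 237 238 239 240 275 276]
265 [228 229 230 231 232 233 234 235 236 237 238 239 240 275 276]
268 [229 230 231 232 233 234 235 236 237 238 239 240]
271 [229 230 231 232 233 234 235 236 237 238 239 240]
170 [123, 111, 123, 145, 193, 199, 195, 192, 189, 190, 193, 192, 190, 189, 189, 169, 138, 125, 122, 122]
170 [177, 153, 123, 119, 123, 138, 177, 188, 183, 180, 181, 181, 180, 179, 167, 142, 126, 124, 123, 121]
170 [166, 143, 124, 119, 125, 127, 130, 148, 167, 170, 169, 169, 167, 179, 153, 126, 123, 124, 122, 122]
185 [225, 216, 134, 111, 123, 153, 191, 201, 199, 193, 190, 189, 192, 193, 191, 189, 189, 185, 151, 127]
185 [224, 223, 208, 147, 126, 119, 123, 142, 175, 189, 185, 180, 180, 181, 181, 179, 175, 153, 130, 123]
185 [213, 212, 210, 201, 168, 133, 131, 126, 128, 144, 168, 170, 168, 168, 167, 162, 147, 129, 124, 123]
```

Port lean measures about 10° by displacement, gunwale and force. The force-based starboard figure was only about 8°, so for margin I'll push port 1.5 mm more and then repeat the cycle slightly deeper, still far from the stops.

Call:
play_rows([
  [0, -0.001, 0, 0, -0.4],
  [0, -0.0015, 0, 0, -0.4],
  [0, -0.0015, 0, 0, -0.4],
  [0, -0.0015, 0, 0, -0.4],
  [0, 0.0005, 0, 0, -0.4],
  [0, 0.0025, 0, 0, -0.4],
  [0, 0.0045, 0, 0, -0.4],
  [0, 0.0065, 0, 0, -0.4],
  [0, 0.0085, 0, 0, -0.4],
  [0, 0.0105, 0, 0, -0.4],
])

```text
time: 22.3
position: [0.5508, -0.0892, 0.1218]
orientation: [[0.96, -0.28, 0.0], [-0.28, -0.96, 0.0], [0.0, -0.0, -1.0]]
ft_force: [-0.6, -0.9, -0.3]
finger_gap: 0.028
finger_force: 0.3
```

Call:
play_rows([
  [0, 0.002, 0, 0, -0.4],
  [0, 0.005, 0, 0, -0.4],
  [0, 0.01, 0, 0, -0.4],
  [0, 0.015, 0, 0, -0.4],
  [0, 0.019, 0, 0, -0.4],
  [0, 0.022, 0, 0, -0.4],
  [0, 0.024, 0, 0, -0.4],
  [0, 0.026, 0, 0, -0.4],
  [0, 0.028, 0, 0, -0.4],
  [0, 0.03, 0, 0, -0.4],
])

```text
time: 23.3
position: [0.5425, -0.1179, 0.1218]
orientation: [[0.96, -0.28, 0.0], [-0.28, -0.96, 0.0], [0.0, -0.0, -1.0]]
ft_force: [0.3, 0.1, 0.9]
finger_gap: 0.028
finger_force: 0.2
```

Call:
play_rows([
  [0, 0.002, 0, 0, -0.4],
  [0, 0.004, 0, 0, -0.4],
  [0, 0.006, 0, 0, -0.4],
  [0, 0.008, 0, 0, -0.4],
  [0, 0.0095, 0, 0, -0.4],
  [0, 0.011, 0, 0, -0.4],
  [0, 0.012, 0, 0, -0.4],
  [0, 0.0125, 0, 0, -0.4],
  [0, 0.0125, 0, 0, -0.4],
  [0, 0.0125, 0, 0, -0.4],
])

```text
time: 24.3
position: [0.539, -0.1298, 0.1218]
orientation: [[0.96, -0.28, 0.0], [-0.28, -0.96, 0.0], [0.0, -0.0, -1.0]]
ft_force: [0.5, 1.3, -0.7]
finger_gap: 0.0282
finger_force: 0.7
```

```bash
python3 f.py; python3 n.py w13
```

```text
tool force [ 0.29 -1.71  0.11] [0.3  0.45 0.36] finger 0.68 24.8 [ 0.53893368 -0.12992599  0.12180353]
256 [227 231 232 233 234 235 237 262]
259 [231 232 233 234 236]
262 [231 232 233 234]
265 [231 232 233 234 262]
268 [262]
271 [262]
```

Call:
play_rows([
  [0, -0.002, 0, 0, -0.4],
  [0, -0.004, 0, 0, -0.4],
  [0, -0.006, 0, 0, -0.4],
  [0, -0.008, 0, 0, -0.4],
  [0, -0.01, 0, 0, -0.4],
  [0, -0.0125, 0, 0, -0.4],
  [0, -0.016, 0, 0, -0.4],
  [0, -0.021, 0, 0, -0.4],
  [0, -0.026, 0, 0, -0.4],
  [0, -0.031, 0, 0, -0.4],
])

```text
time: 25.9
position: [0.5477, -0.0996, 0.1218]
orientation: [[0.96, -0.28, -0.0], [-0.28, -0.96, 0.0], [-0.0, -0.0, -1.0]]
ft_force: [-0.1, -0.5, -0.5]
finger_gap: 0.0283
finger_force: 0.0
```

Call:
play_rows([
  [0, -0.004, 0, 0, -0.4],
  [0, -0.008, 0, 0, -0.4],
  [0, -0.0105, 0, 0, -0.4],
  [0, -0.013, 0, 0, -0.4],
  [0, -0.015, 0, 0, -0.4],
  [0, -0.017, 0, 0, -0.4],
  [0, -0.019, 0, 0, -0.4],
  [0, -0.021, 0, 0, -0.4],
  [0, -0.0225, 0, 0, -0.4],
  [0, -0.0235, 0, 0, -0.4],
])

```text
time: 26.9
position: [0.5542, -0.0775, 0.1218]
orientation: [[0.96, -0.28, -0.0], [-0.28, -0.96, -0.0], [-0.0, 0.0, -1.0]]
ft_force: [-0.2, -1.7, 0.1]
finger_gap: 0.0281
finger_force: 0.7
```

Call:
play_rows([
  [0, 0, 0, 0, -0.4],
  [0, 0, 0, 0, -0.4],
  [0, 0, 0, 0, -0.4],
  [0, 0, 0, 0, -0.4],
])

```text
time: 27.3
position: [0.5542, -0.0777, 0.1218]
orientation: [[0.96, -0.28, -0.0], [-0.28, -0.96, 0.0], [-0.0, -0.0, -1.0]]
ft_force: [-1.1, -2.0, 0.6]
finger_gap: 0.0283
finger_force: 0.7
```

```bash
python3 f.py; python3 n.py w14|head -4;python3 -c "
from h import *
print(rel([.5466,-.1035,.1218]))"
```

```text
tool force [-0.08  1.9  -0.02] [0.47 0.41 0.36] finger 0.75 27.8 [ 0.55419429 -0.07760642  0.12180936]
256 [230 231 232 233 234 235 236 237 238 239 240 241 242 276]
259 [230 231 232 233 234 235 236 237 238 239 240 241 242 276]
262 [230 231 232 233 234 235 236 237 238 239 240 241 242 276 277]
265 [230 231 232 233 234 235 236 237 238 239 240 241 242 275 276 277]
[-0.     0.027  0.   ]
```

The lean held at about 11°, with 1.9 N on the tool. Now I return slowly to level, centre the tool, open and back off upward.

Call:
play_rows([
  [0, 0.002, 0, 0, -0.4],
  [0, 0.004, 0, 0, -0.4],
  [0, 0.006, 0, 0, -0.4],
  [0, 0.008, 0, 0, -0.4],
  [0, 0.01, 0, 0, -0.4],
  [0, 0.012, 0, 0, -0.4],
  [0, 0.014, 0, 0, -0.4],
  [0, 0.018, 0, 0, -0.4],
  [0, 0.023, 0, 0, -0.4],
  [0, 0.027, 0, 0, -0.4],
])

```text
time: 28.9
position: [0.5464, -0.104, 0.1217]
orientation: [[0.96, -0.28, -0.0], [-0.28, -0.96, 0.0], [-0.0, 0.0, -1.0]]
ft_force: [-0.7, -0.1, -0.3]
finger_gap: 0.0282
finger_force: 0.0
```

Call:
play_rows([
  [0, 0, 0, 0, -0.1],
  [0, 0, 0, 0, 0],
  [0, 0, 0, 0, 0],
  [0, 0, -0.015, 0, 0],
  [0, 0, -0.035, 0, 0],
  [0, 0, -0.06, 0, 0],
  [0, 0, -0.09, 0, 0],
  [0, 0, -0.12, 0, 0],
  [0, 0, -0.12, 0, 0],
  [0, 0, -0.12, 0, 0],
])

```text
time: 29.9
position: [0.5468, -0.1034, 0.2421]
orientation: [[0.96, -0.28, 0.001], [-0.28, -0.96, -0.0], [0.001, -0.0, -1.0]]
ft_force: [0.3, -0.0, -0.9]
finger_gap: 0.0469
finger_force: 0.0
```

```bash
python3 f.py; python3 - <<'E'
import cv2,numpy as np
from h import *
s=state();b=save("side","raw_e1.png");[get_image("top") for _ in range(4)]
b2=save("side","raw_e2.png")
G=lambda f:cv2.resize(cv2.cvtColor(cv2.imread(f),cv2.COLOR_BGR2GRAY)[145:215,250:320],(400,400),interpolation=cv2.INTER_CUBIC)
p5=cv2.cvtColor(cv2.imread("pics/c5.png")[:,:400],cv2.COLOR_BGR2GRAY)
for p in(p5,G("pics/raw_e1.png"),G("pics/raw_e2.png")): print(p[225:345:6,185].tolist(), p[125:215:6,205].tolist())
m=np.abs(p5.astype(int)-G("pics/raw_e2.png"))[120:360]; print("mean diff vs seated-level view",m.mean(),"e1-e2",np.abs(G("pics/raw_e1.png").astype(int)-G("pics/raw_e2.png")).mean())
# bystanders
E
```

```text
tool force [-0.03  0.1   0.02] [0.67 0.36 0.64] finger 0.0 30.4 [ 0.54652689 -0.10351796  0.2415315 ]
[224, 223, 208, 147, 126, 119, 123, 142, 175, 189, 185, 180, 180, 181, 181, 179, 175, 153, 130, 123] [174, 165, 156, 142, 143, 155, 171, 176, 177, 175, 168, 202, 192, 90, 131]
[224, 223, 207, 147, 124, 118, 121, 143, 175, 188, 184, 180, 180, 181, 180, 178, 175, 154, 129, 123] [172, 164, 155, 141, 145, 166, 174, 175, 174, 160, 164, 198, 161, 79, 132]
[224, 223, 208, 147, 125, 118, 122, 143, 175, 188, 184, 180, 180, 181, 180, 178, 175, 154, 129, 122] [173, 164, 155, 141, 144, 165, 174, 176, 174, 160, 164, 197, 161, 80, 132]
mean diff vs seated-level view 1.8617708333333334 e1-e2 0.4130375
```

The boat is back to the same level view as before the leans and is not moving, the star is still seated, and the gripper is clear. I'm handing in.

```bash
python3 -c "
from bench import close_job
print(close_job())"
```

```text
the job is handed in; nothing more can be done
None
```

I handed the job in at about 31 s, but `close_job()` returned no verdict: the star was pressed home at about 17 N, leaned about 10° to starboard then port (cycle repeated slightly deeper for margin), and left level, still and released; I viewed 12 pictures, two over the limit of 10.

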